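Turn the pitcher-rinser grate to its pin and press it home

TASK

The round grate of the pitcher rinser was put back turned the wrong way and sits high. With the fingertips push it round by its ribs, without pinching or lifting it, until the notch in its rim is over the key pin that points in from the small post on the tray, then press the hub down until the grate is fully home, flush with the tray, and take the hand away. Leave the glass, the pitcher and the tamper standing where they are.

Things in the scene. Friction and masses are not known exactly. Their poses are not given: they have to be found in the camera images.
- tray: The rinser: a square steel tray 220 x 220 mm, 34 mm high, fixed to the counter, with a round basin 136 mm wide in its middle that takes the grate. Origin: centre of its underside, on the counter, below the grate's axis; z up; its x axis points from the grate's axis to the key pin.
- pin (a point): Point on the key pin, 57 mm out from the grate's axis, 34 mm above the counter. The pin is a level round bar 9 mm thick, pointing inward from 80 to 49 mm from the axis, its top about level with the tray. A dark upright post 14 x 14 mm stands on the tray at its outer end (79 to 93 mm from the axis, top 55 mm above the counter) and shows where the hidden pin is.
- notch (a point): Middle of the grate's notch, 57 mm out from its axis, at the disc's upper face. The grate is a grey plastic disc 130 mm across, 8 mm thick; the notch is a square cut 16 mm wide, 15 mm deep in its rim. With the notch over the pin (within 3.5 mm sideways) the grate can be pressed in; else the pin stops it after 1.5 mm.
- hub (a point): Centre of the flat top of the grate's hub, on its axis: the place to press. Hub 32 mm across. Before pressing, hub top 56 mm, disc's upper face 44 mm above the counter; fully home 46 and 34 mm. Three upright radial ribs, 5 mm thick, 12 mm high (as the hub), stand on the disc from the hub out to 58 mm from the axis, at 60, 180 and 300 degrees from the notch.
- grate (a joint): Turn of the grate in rad, counter-clockwise from above positive; 0 (or a full turn, 6.28) is notch at pin. It starts between 0.7 and 5.5, turns freely either way about its centre with slight drag (about 0.06 N m), and stays where it is left.
- seat (a joint): How far the grate has been pressed down, in m: 0 at the start, 0.010 fully home, where it stops hard. A push fit: takes about 6 to 8 N down and stays where it is left; negative means lifted.
- glass: Small empty glass, 42 mm across, 52 mm high, standing on the corner of the tray about 120 mm from the grate's axis. Origin: centre of its underside, z up.
- pitcher: Steel milk pitcher, 86 mm wide, 100 mm high, with a handle, beside the tray. Origin: centre of its underside, z up.
- tamper: Tamper, 58 mm wide, 88 mm high, beside the tray on the other side. Origin: centre of its underside, z up.

How it is judged:
On the way:
1. the grate's notch is brought to the pin (horizontal distance between notch and pin below 0.0055 m).
At the end, for the whole second after the job is handed in: The grate is pressed down at least 8.5 of its 10 mm (flush with the tray) with its notch on the pin (within 5.5 mm) (value of joint seat above 0.0085 m and horizontal distance between notch and pin below 0.0055 m); the robot touches nothing.
It fails at once if the grate is lifted more than 4 mm (value of joint seat below -0.004 m).
It fails at once if the glass, pitcher or tamper is moved more than 25 mm (distance of any of glass, pitcher, tamper from where it was at the start of the episode above 0.025 m).
It fails at once if the glass, pitcher or tamper is tipped over (angle between any of glass, pitcher, tamper's own z axis and vertical above 0.5 rad).
It also fails if it takes over 42 s, if anything falls off the work surface, if the arm or the gripper's body presses on something with over 40 N, if the wrist force passes 120 N, or if a joint passes its speed limit or range.

ROBOT

A 7-joint arm with a two-finger parallel gripper is mounted at the origin on the work surface. World frame = base frame: x ahead of the robot, y to its left, z up, the work surface at z = 0. Lengths are in m, angles in rad, forces in N, time in s.
With the tool pointing down it reaches from about 0.35 to 0.775 m from the base axis. Payload 3.1 kg.
Tool frame: the origin (TCP) lies at the very end of the fingers, on their centre line; the grasp point (between the pads) lies 19 mm behind it; z points along the fingers, x is the direction in which the jaws open and shut, and the axes are right-handed (so a half turn about z gives the same grasp; the last joint's range is limited). The gripper opens to 85 mm and grips with 20 to 120 N. Pads are 22 mm wide; open, the fingers measure 114 mm over their backs; the gripper's body (76 mm by 85 mm) begins 54 mm behind the grasp point. The pads swing forward as they close: fully open they stand 13 mm farther back than shut.
Start: joints at [1.15, 0.311, 0.014, 1.512, -0.004, 1.319, -0.027], TCP at [0.203, -0.511, 0.231] pointing down, gripper open.
Joint ranges: [-2.7, 2.7], [-0.3, 1.91], [-1.27, 1.3], [0.12, 2.57], [-1.44, 4.58], [0.2, 2.03], [-3.05, 3.05]. Speed limits (rad/s): [2.79, 2.79, 3.14, 3.14, 3.14, 3.14, 3.14].

INTERFACE

Orientations are given as a unit quaternion [x, y, z, w].
In Python, from bench import arm, optics, order, models gives the robot as it stands.
- The arm moves only by the tool play_rows, never from a script. Its arguments are lists of equal length, an entry for each row: "linear": the shift along the tool's x, y, z in mm, a list of three; "delta_rot": the turn, a rotation vector about the tool's x, y, z in degrees, a list of three; "grip": the finger opening in mm, from 0 to 85.4. In form: {"linear": [[tx, ty, tz], ...], "delta_rot": [[wx, wy, wz], ...], "grip": [grip, ...]}. A call has 1 to 12 rows; each row shifts and turns the pose as measured when the row begins, along the tool's axes as they then stand; what a row does not reach is not made up. A row lasts 1/12 s, in which the tool goes at most 41.7 mm and 7.16 degrees, less where a joint would pass 70% of its speed; a pose out of reach is approached as far as the arm can. A call with a gripper value outside its range is refused whole. The fingers move at their own pace and stop on an object; "squeeze" is the grip in N (left out, the last holds). Time passes only in rows, so rows that do not move let the fingers close. It gives the time, the measured TCP pose, the force and the opening at its end, in the units of the state.
- arm.state(): the state, without advancing time (a new reading comes with each control period).
- optics.snapshot(name): name is "scene" or "top" or "wrist"; returns a dict with "img" (480x640x3 uint8, red, green, blue), "depth" (480x640 float32, m along the optical axis (not along the pixel's ray), 0 where there is no reading), "fovy" (degrees; the focal length in pixels is half the picture's height over the tangent of half this angle, whatever the lens; pixels are square), "cx", "cy" (the principal point, pixels), "k1" (the pictures are not rectified: a ray, as slopes to the right and down, at radius r is drawn at 1 + k1 r^2 times it, then the intrinsics apply), "view" (4x4, takes a point from world to camera coordinates). Camera axes: x right, y down, z forward; pixel columns grow to the right and rows downward; lengths in m; the calibration is good to about 2 mm. A picture is of the moment at which its call begins.
- order.job_done(): hands the job in, once; it reports no verdict.
Trained networks look in a picture, given as the dict that the camera call returned (one of the last four; its "shot" number tells which), for a name from the list of things; names that differ only in an ending like _2 or _b are one class to them, and where a whole thing is asked for, a point or a joint stands for the part that bears it (a point fixed in the world has none). Each returns a list of dicts, best first, with "confidence" (0 to 1); they miss things now and then, are a little off and sometimes report something else, mostly with a low value. They report only what shows in the picture. A call takes as long as a camera call.
- models.find_in(picture, name): "position" ([x, y, z] in m, in the coordinates of the camera as it stood for that picture, good to about 4 mm: the middle of the surface that is visible of it).
- models.tip_of(picture, name): "position" ([x, y, z] in m, in the coordinates of the camera as it stood for that picture, good to about 4 mm: a listed point, or the origin of a listed thing).
The state is a dict: "clock": time; "joint_pos": joint angles; "dq": joint speeds; "joint_efforts": joint torques, N m; "tool_pos": TCP position; "ee_rot": TCP orientation; "contact_force": force on the tool from outside, world axes, zero at the start; "ft_torque": the same for the moment, N m; "gripper_width": finger opening in m.
Only numpy, scipy, OpenCV 4.12 (cv2) and the standard library are available. Lean on these libraries where they do the work, as an engineer would, in place of code of your own. Each camera call takes 0.05 s, during which the arm holds its last target.

## Working session

There is one attempt and no reset: what is moved stays moved. The work goes in short steps, Python scripts to look and compute and a tool call to move; the robot and the scene stay as the last step left them, time stands still between calls to the robot, and variables do not carry over. Pictures are saved under pics/ and viewed, and the job is handed in when it is done.

Besides the shell and the picture viewer there is one more tool, called after "Request:" by a JSON object that holds its "op" and its "data". play_rows: Moves the arm, as the interface text tells. Its arguments: {"type":"object","properties":{"linear":{"type":"array"},"delta_rot":{"type":"array"},"grip":{"type":"array"},"squeeze":{"type":"number"}},"required":["linear","delta_rot","grip"]}

```bash
ls; mkdir -p pics
cat > h.py <<'E'
import numpy as np, cv2
from bench import arm, optics, order, models
def world(s,p):
    V=np.array(s["view"]); return (np.linalg.inv(V)@np.r_[p,1])[:3]
def intr(s):
    f=240/np.tan(np.radians(s["fovy"])/2); return f
def deproj(s,u,v,z=None,depth=None):
    # intersect the ray with height z, or use depth
    f=intr(s); K=np.array([[f,0,s["cx"]],[0,f,s["cy"]],[0,0,1]])
    xd=np.array([(u-s["cx"])/f,(v-s["cy"])/f]); x=xd.copy()
    for _ in range(30): x=xd/(1+s["k1"]*(x@x))
    V=np.array(s["view"]); Vi=np.linalg.inv(V); d=Vi[:3,:3]@np.r_[x,1]; o=Vi[:3,3]
    if depth is not None: return o+d*depth
    return o+d*(z-o[2])/d[2]
def proj(s,P):
    f=intr(s); c=(np.array(s["view"])@np.r_[P,1])[:3]; x=c[:2]/c[2]; k=1+s["k1"]*(x@x)
    return np.array([s["cx"]+f*k*x[0], s["cy"]+f*k*x[1]])
def save(s,n): cv2.imwrite("pics/"+n+".png",cv2.cvtColor(s["img"],cv2.COLOR_RGB2BGR))
E
python3 - <<'E'
from h import *
print(arm.state())
for c in ["top","scene"]:
    s=optics.snapshot(c); save(s,c+"0"); print(c,s["fovy"],s["k1"],np.round(np.linalg.inv(s["view"])[:3,3],3))
    for n in ["tray","pin","notch","hub","glass","pitcher","tamper"]:
        for m in (models.tip_of,):
            print(n,[(np.round(world(s,r["position"]),4).tolist(),round(r["confidence"],2)) for r in m(s,n)[:2]])
E
```

```text
pics
{'clock': 0.0, 'joint_pos': array([ 1.15029874,  0.31173669,  0.01399365,  1.51309696, -0.00441455,
        1.31918296, -0.02720675]), 'dq': array([-0.00067949,  0.00142912,  0.00073043,  0.00134339,  0.00098333,
       -0.00054472,  0.00186641]), 'joint_efforts': array([ 9.09042365e-05, -3.79914343e+01,  1.45904026e-01, -2.30595535e+01,
        1.19961431e-02,  1.35229016e-02, -5.70718981e-06]), 'tool_pos': array([ 0.20313168, -0.51031442,  0.23019891]), 'ee_rot': array([ 8.27605480e-01, -5.61308950e-01, -1.01323555e-03, -6.36411186e-04]), 'contact_force': array([-0.0430459 , -0.4917037 , -0.28858522]), 'ft_torque': array([0.03010459, 0.06317433, 0.01538365]), 'gripper_width': 0.08521342750502535}
top 52.66889402126571 0.0171562844943883 [0.482 0.068 0.995]
tray [([0.589, 0.0564, -0.0008], 0.88)]
pin [([0.6417, 0.0661, 0.0289], 0.77)]
notch [([0.566, 0.004, 0.0448], 0.93)]
hub [([0.5869, 0.0563, 0.0551], 0.8)]
glass [([0.5156, -0.0504, 0.0298], 0.88)]
pitcher [([0.5095, 0.2111, 0.0028], 0.88)]
tamper [([0.603, -0.1276, 0.0014], 0.77)]
scene 42.151309992582185 -0.0420616003271786 [1.158 0.691 0.774]
tray []
pin [([0.6397, 0.0635, 0.0328], 0.77)]
notch [([0.5603, -0.0014, 0.0484], 0.96)]
hub [([0.5811, 0.0504, 0.0562], 0.94)]
glass [([0.518, -0.0446, 0.0337], 0.94)]
pitcher [([0.5081, 0.2121, -0.0021], 0.95)]
tamper [([0.6001, -0.1243, -0.0023], 0.87), ([0.5783, 0.055, 0.0003], 0.63)]
```

View pics/top0.png

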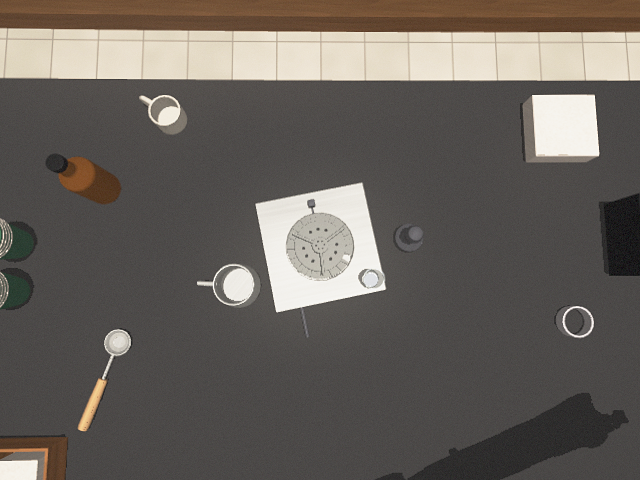

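View pics/scene0.png

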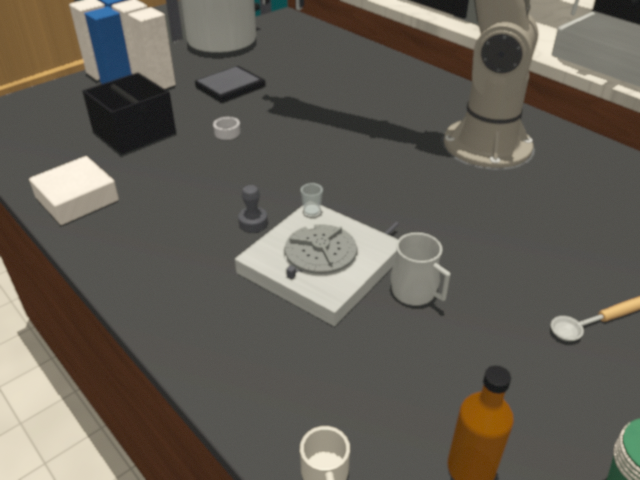

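Run:
```python
from h import *
s=optics.snapshot("top")
img=cv2.cvtColor(s["img"],cv2.COLOR_RGB2BGR)
c=img[165:325,240:400]; cv2.imwrite("pics/crop0.png",cv2.resize(c,(800,800),interpolation=cv2.INTER_CUBIC)[100:700])
for n,u,v,z in [("post top",311,203,.055),("hub",320,245,.056),("notch",346,258.5,.044)]:
    print(n,deproj(s,u,v,z=z))
for n in ["notch","hub","tray"]: print(n,[np.round(world(s,r["position"]),4) for r in models.tip_of(s,n)[:1]])
hs=cv2.cvtColor(img,cv2.COLOR_BGR2GRAY)
# disc fit: grey pixels within tray
m=((hs>100)&(hs<200)).astype(np.uint8); m[:, :270]=0; m[:,370:]=0; m[:205]=0; m[300:]=0
m=cv2.morphologyEx(m,cv2.MORPH_CLOSE,np.ones((5,5)))
cs,_=cv2.findContours(m,cv2.RETR_EXTERNAL,cv2.CHAIN_APPROX_NONE)
k=max(cs,key=cv2.contourArea); e=cv2.fitEllipse(cv2.convexHull(k)); print(e, deproj(s,*e[0],z=.044))
# tray corners
w=((hs>215)).astype(np.uint8); n,l,st,_=cv2.connectedComponentsWithStats(w)
i=l[200,300]; cs,_=cv2.findContours((l==i).astype(np.uint8),cv2.RETR_EXTERNAL,cv2.CHAIN_APPROX_NONE)
r=cv2.minAreaRect(max(cs,key=cv2.contourArea)); print(r); 
b=[deproj(s,*p,z=.034) for p in cv2.boxPoints(r)]; print(np.round(b,4),np.mean(b,0)); print([np.linalg.norm(b[i]-b[i-1]) for i in range(4)])
```

```text
post top [0.66809844 0.06889277 0.055     ]
hub [0.58466063 0.05163976 0.056     ]
notch [5.59057351e-01 4.17221861e-04 4.40000000e-02]
notch [array([0.5638, 0.0044, 0.0447])]
hub [array([0.5828, 0.055 , 0.0546])]
tray [array([0.5882, 0.057 , 0.0015])]
((319.3706359863281, 243.5818328857422), (66.35372161865234, 75.61151123046875), 169.7144012451172) [0.58879878 0.05266326 0.044     ]
((319.88458251953125, 246.92306518554688), (109.62892150878906, 111.19784545898438), 78.69007110595703)
[[ 0.6703  0.1821  0.034 ]
 [ 0.7148 -0.0381  0.034 ]
 [ 0.4976 -0.0769  0.034 ]
 [ 0.4566  0.1378  0.034 ]] [0.58483417 0.05121955 0.034     ]
[np.float64(0.21826371265428435), np.float64(0.2247022644610064), np.float64(0.22064465456527807), np.float64(0.21858322839218175)]
```

View pics/crop0.png

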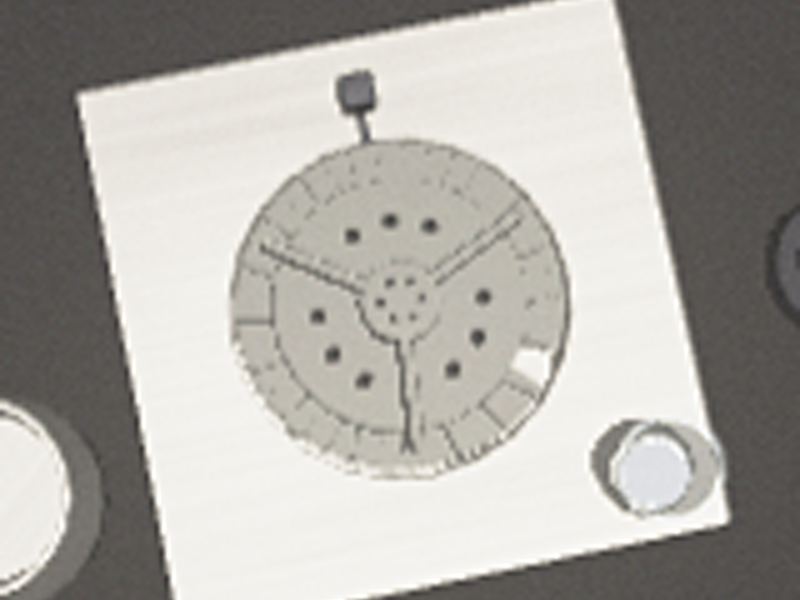

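Request:
{"op": "play_rows", "data": {"linear": [[-22,-33,0],[-22,-33,0],[-22,-33,0],[-22,-33,0],[-22,-33,0],[-22,-33,0],[-22,-33,0],[-22,-33,0],[-22,-33,0],[-22,-33,0],[-22,-33,0],[-22,-33,0]], "delta_rot": [[0,0,0],[0,0,0],[0,0,0],[0,0,0],[0,0,0],[0,0,0],[0,0,0],[0,0,0],[0,0,0],[0,0,0],[0,0,0],[0,0,0]], "grip": [60,60,60,60,60,60,60,60,60,60,60,60]}}

```text
clock: 2.0
tool_pos: [0.4806, -0.1185, 0.229]
ee_rot: [0.819, -0.573, 0.004, 0.005]
contact_force: [1.3, -0.8, -0.0]
gripper_width: 0.0602
```

```bash
cat >> h.py <<'E'
from scipy.spatial.transform import Rotation as R
def togo(P,yaw_deg):
    "tool-frame shift (mm) and rotvec (deg, initial tool frame) to reach P with tool down, x axis at yaw"
    st=arm.state(); r=R.from_quat(st["ee_rot"]); c,s_=np.cos(np.radians(yaw_deg)),np.sin(np.radians(yaw_deg))
    t=R.from_matrix(np.array([[c,s_,0],[s_,-c,0],[0,0,-1]]))
    x=r.as_matrix()[:,0]
    print("t",round(st["clock"],2),"pos",np.round(st["tool_pos"],4),"yaw",np.degrees(np.arctan2(x[1],x[0])).round(2),"F",np.round(st["contact_force"],1),"w",round(st["gripper_width"],4),"j",np.round(st["joint_pos"],2))
    print("lin",np.round(r.inv().apply(np.array(P)-st["tool_pos"])*1000,1),"rot",np.round((r.inv()*t).as_rotvec(degrees=True),2))
E
python3 - <<'E'
from h import *
togo([.585,.052,.2],-83)
E
```

```text
t 2.0 pos [ 0.4806 -0.1185  0.229 ] yaw -69.99 F [ 1.3 -0.8 -0. ] w 0.0602 j [ 0.48  0.22 -0.34  1.65  0.09  1.28 -1.1 ]
lin [-124.8 -156.6   26.7] rot [ 0.19 -0.71 13.01]
```

Request:
{"op": "play_rows", "data": {"linear": [[-21,-26,4],[-21,-26,4],[-21,-26,4],[-21,-26,4],[-21,-26,4],[-12,-20,4],[0,0,0]], "delta_rot": [[0,0,2],[0,0,2],[0,0,2],[0,0,2],[0,0,2],[0,0,2],[0,0,0]], "grip": [60,60,60,60,60,60,60]}}

```text
clock: 2.58
tool_pos: [0.6024, 0.0535, 0.2033]
ee_rot: [0.756, -0.655, 0.004, -0.0]
contact_force: [-0.5, 0.0, 0.7]
gripper_width: 0.06
```

Run:
```python
from h import *
togo([.585,.052,.1],-83)
s=optics.snapshot("wrist"); save(s,"w1")
for n in ["notch","hub","tray","pin"]: print(n,[np.round(world(s,r["position"]),4) for r in models.tip_of(s,n)[:1]])
```

```text
t 2.58 pos [0.6024 0.0535 0.2033] yaw -81.79 F [-0.5  0.   0.7] w 0.06 j [ 0.14  0.46 -0.38  1.39  0.18  1.31 -1.68]
lin [ -1.7  18.  103.1] rot [-0.32 -0.36  1.21]
notch [array([0.5657, 0.    , 0.0451])]
hub [array([0.5863, 0.049 , 0.0548])]
tray [array([ 0.5844,  0.0536, -0.0028])]
pin [array([0.6393, 0.0637, 0.0311])]
```

View pics/w1.png

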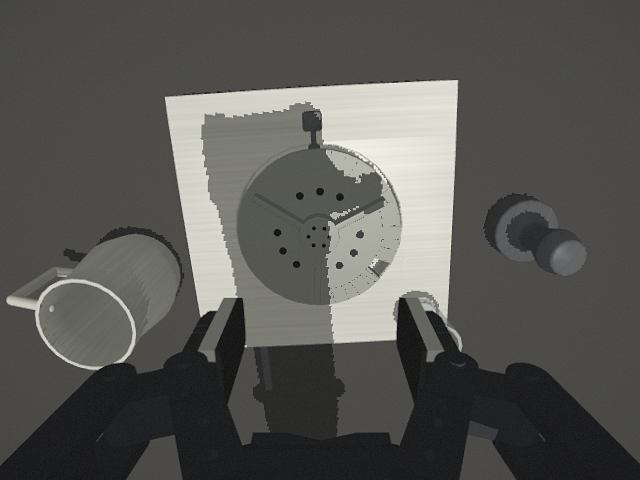

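Run:
```python
from h import *
s=optics.snapshot("wrist")
for n,u,v,z in [("hub",318,236,.056),("post",312,121,.055),("notch",381,268,.044),("discL",237,227,.044),("discR",402,226,.044),("discT",319,147,.044),("discB",319,305,.044)]:
    print(n,deproj(s,u,v,z=z).round(4), s["depth"][v,u])
togo([.585,.051,.1],-83)
```

```text
hub [0.5835 0.0434 0.056 ] 0.30852568
post [0.6681 0.059  0.055 ] 0.30245468
notch [ 0.5586 -0.0127  0.044 ] 0.34025624
discL [0.5785 0.1079 0.044 ] 0.31848565
discR [ 0.5967 -0.0228  0.044 ] 0.330126
discT [0.6495 0.0514 0.044 ] 0.29944757
discB [0.518  0.0337 0.044 ] 0.3510211
t 2.88 pos [0.6004 0.0454 0.2053] yaw -82.27 F [0. 0. 1.] w 0.06 j [ 0.14  0.46 -0.38  1.4   0.18  1.32 -1.68]
lin [ -8.9  15.1 105.1] rot [-0.29 -0.69  0.74]
```

Run:
```python
from h import *
s=optics.snapshot("wrist"); save(s,"w2")
for n in ["notch","hub","tray","pin"]: print(n,[(np.round(world(s,r["position"]),4),proj(s,world(s,r["position"])).round(0)) for r in models.tip_of(s,n)[:1]])
print(proj(s,[.585,.052,.056]))
togo([.585,.051,.1],-83)
```

```text
notch [(array([ 0.5636, -0.0027,  0.0462]), array([370., 262.]))]
hub [(array([0.5855, 0.0515, 0.0522]), array([308., 231.]))]
tray [(array([ 0.5832,  0.0517, -0.0019]), array([308., 215.]))]
pin [(array([0.642 , 0.0613, 0.0286]), array([305., 153.]))]
[307.03939173 232.8260442 ]
t 3.13 pos [0.6006 0.0468 0.2052] yaw -82.18 F [-0.1  0.6 -0.1] w 0.06 j [ 0.14  0.46 -0.38  1.4   0.18  1.32 -1.68]
lin [ -7.4  15.4 105. ] rot [-0.31 -0.63  0.82]
```

View pics/w2.png

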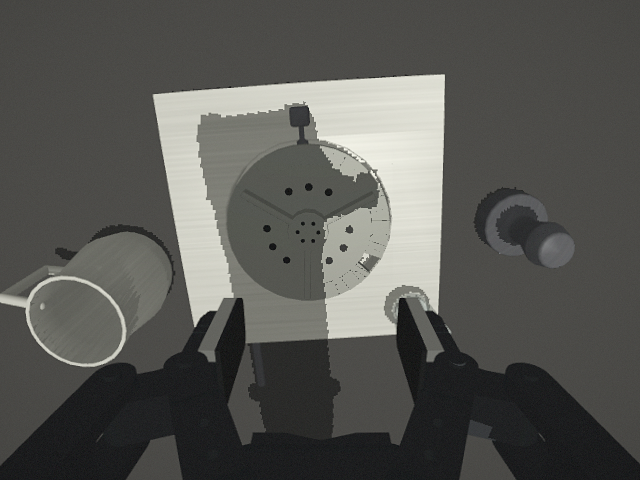

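Request:
{"op": "play_rows", "data": {"linear": [[-2,4,30],[-2,4,30],[-2,4,25],[-1,3,15],[0,0,0],[0,0,0],[0,0,0]], "delta_rot": [[0,-0.6,1],[0,0,0],[0,0,0],[0,0,0],[0,0,0],[0,0,0],[0,0,0]], "grip": [60,60,60,60,60,60,60]}}

```text
clock: 3.72
tool_pos: [0.5877, 0.0498, 0.1057]
ee_rot: [0.746, -0.665, 0.005, -0.005]
contact_force: [1.1, 0.6, 0.6]
gripper_width: 0.06
```

Run:
```python
from h import *
togo([.585,.0515,.047],-83)
s=optics.snapshot("wrist"); save(s,"w3"); print(proj(s,[.585,.0515,.056]))
```

```text
t 3.72 pos [0.5877 0.0498 0.1057] yaw -83.43 F [1.1 0.6 0.6] w 0.06 j [ 0.14  0.51 -0.37  1.58  0.2   1.08 -1.73]
lin [-2.   3.4 58.7] rot [-0.83 -0.06 -0.43]
[316.58244688 271.02984987]
```

View pics/w3.png

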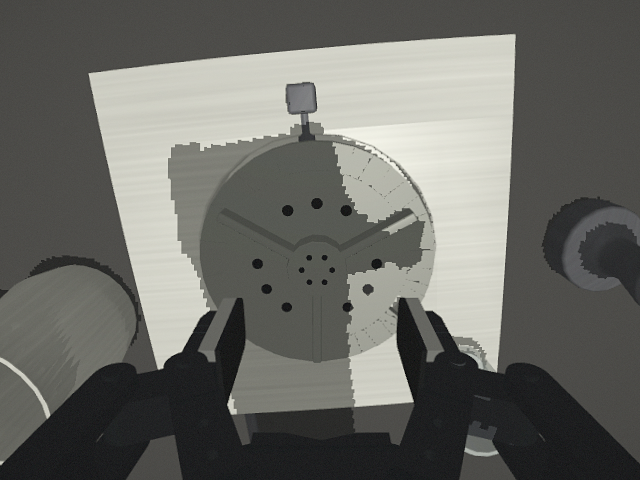

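Request:
{"op": "play_rows", "data": {"linear": [[-1,2,20],[-1,1,20],[0,0,12],[0,0,4],[0,0,0],[0,0,0]], "delta_rot": [[-0.8,0,0],[0,0,0],[0,0,0],[0,0,0],[0,0,0],[0,0,0]], "grip": [60,60,60,60,60,60]}}

```text
clock: 4.27
tool_pos: [0.5949, 0.0519, 0.0579]
ee_rot: [0.746, -0.666, 0.008, -0.007]
contact_force: [-1.1, -0.0, 0.4]
gripper_width: 0.06
```

Run:
```python
from h import *
togo([.585,.0515,.047],-83)
s=optics.snapshot("wrist"); save(s,"w4")
s=optics.snapshot("scene"); cv2.imwrite("pics/s4.png",cv2.resize(cv2.cvtColor(s["img"][150:350,200:450],cv2.COLOR_RGB2BGR),(750,600),interpolation=cv2.INTER_CUBIC))
```

```text
t 4.27 pos [0.5949 0.0519 0.0579] yaw -83.55 F [-1.1 -0.   0.4] w 0.06 j [ 0.13  0.57 -0.35  1.62  0.23  0.98 -1.75]
lin [-0.7 10.1 10.7] rot [-1.22 -0.11 -0.55]
```

View pics/w4.png

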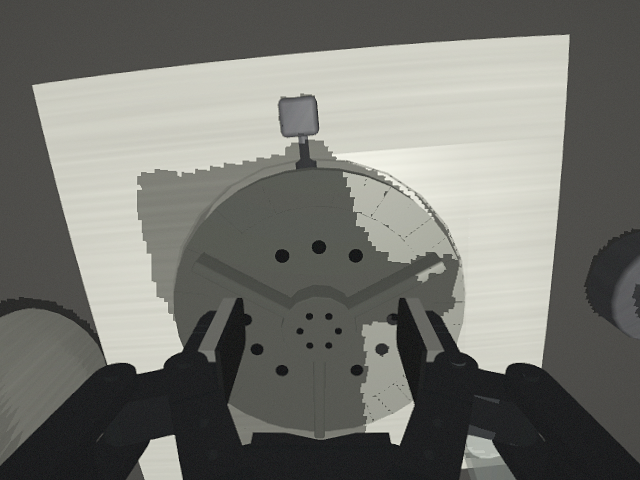

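View pics/s4.png

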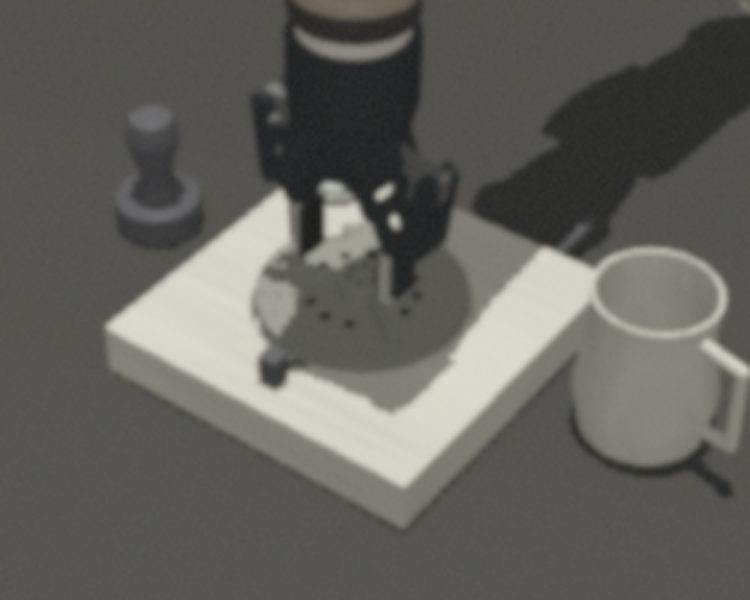

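Request:
{"op": "play_rows", "data": {"linear": [[0,8,0],[0,0,0],[0,0,0]], "delta_rot": [[-1,0,0],[0,0,0],[0,0,0]], "grip": [60,60,60]}}

```text
clock: 4.62
tool_pos: [0.5878, 0.0512, 0.0604]
ee_rot: [0.746, -0.666, 0.003, -0.002]
contact_force: [0.3, 0.9, -1.0]
gripper_width: 0.0601
```

Run:
```python
from h import *
togo([.585,.0515,.047],-83)
```

```text
t 4.62 pos [0.5878 0.0512 0.0604] yaw -83.56 F [ 0.3  0.9 -1. ] w 0.0601 j [ 0.13  0.56 -0.35  1.62  0.22  1.   -1.75]
lin [-0.7  2.9 13.3] rot [-0.38 -0.12 -0.56]
```

Request:
{"op": "play_rows", "data": {"linear": [[0,2,7],[0,1,6],[0,0,0],[0,0,0]], "delta_rot": [[-0.4,0,0],[0,0,0],[0,0,0],[0,0,0]], "grip": [60,60,60,60]}}

```text
clock: 4.95
tool_pos: [0.585, 0.0508, 0.0468]
ee_rot: [0.746, -0.666, 0.001, 0.001]
contact_force: [-0.1, 0.7, -0.4]
gripper_width: 0.0601
```

Run:
```python
from h import *
togo([.585,.0515,.047],-83)
s=optics.snapshot("wrist"); save(s,"w5")
```

```text
t 4.95 pos [0.585  0.0508 0.0468] yaw -83.56 F [-0.1  0.7 -0.4] w 0.0601 j [ 0.13  0.58 -0.35  1.63  0.23  0.97 -1.76]
lin [-0.7 -0.1 -0.2] rot [-0.02 -0.12 -0.56]
```

View pics/w5.png

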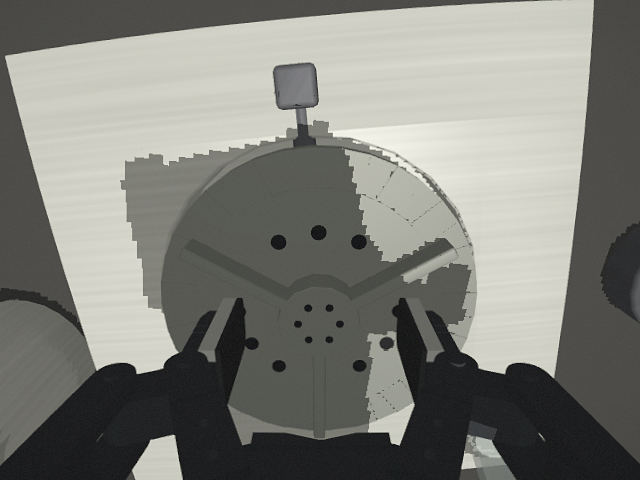

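Request:
{"op": "play_rows", "data": {"linear": [[0,0,3],[0,0,0],[0,0,0],[0,0,0],[0,0,0],[0,0,0],[0,0,0],[0,0,0]], "delta_rot": [[0,0,0],[0,0,0],[0,0,-5],[0,0,-5],[0,0,-5],[0,0,-5],[0,0,-5],[0,0,0]], "grip": [60,60,60,60,60,60,60,60]}}

```text
clock: 5.67
tool_pos: [0.5819, 0.0469, 0.0425]
ee_rot: [0.877, -0.481, -0.001, 0.005]
contact_force: [-0.9, 0.0, -0.1]
gripper_width: 0.06
```

Run:
```python
from h import *
togo([.585,.0515,.044],-83)
print(arm.state()["ft_torque"])
s=optics.snapshot("wrist"); save(s,"w6")
```

```text
t 5.67 pos [0.5819 0.0469 0.0425] yaw -57.52 F [-0.9  0.  -0.1] w 0.06 j [ 0.2   0.6  -0.45  1.63  0.31  0.99 -1.36]
lin [-2.2 -5.1 -1.5] rot [ 0.55 -0.32 25.48]
[0.00389428 0.00632503 0.0259798 ]
```

View pics/w6.png

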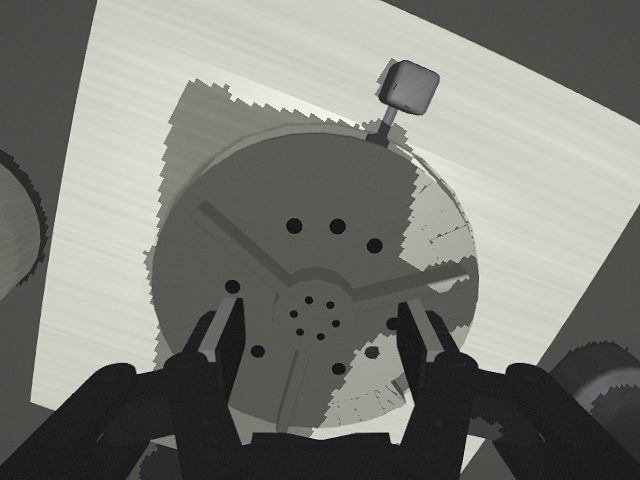

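Request:
{"op": "play_rows", "data": {"linear": [[-1,-3,-1],[-1,-2,0],[0,-1,0],[0,-1,0],[0,-1,0],[0,-1,0],[0,-1,0],[0,-1,0]], "delta_rot": [[0,0,-5],[0,0,-5],[0,0,-5],[0,0,-5],[0,0,-5],[0,0,-5],[0,0,-5],[0,0,0]], "grip": [60,60,60,60,60,60,60,60]}}

```text
clock: 6.38
tool_pos: [0.5859, 0.0468, 0.0423]
ee_rot: [0.981, -0.196, -0.005, 0.013]
contact_force: [-1.5, -0.6, 1.0]
gripper_width: 0.06
```

Run:
```python
from h import *
togo([.585,.0515,.044],50)
print(arm.state()["ft_torque"])
s=optics.snapshot("wrist"); save(s,"w7")
```

```text
t 6.38 pos [0.5859 0.0468 0.0423] yaw -22.58 F [-1.5 -0.6  1. ] w 0.06 j [ 0.28  0.64 -0.59  1.61  0.42  1.04 -0.83]
lin [-2.6 -4.  -1.8] rot [  1.13   1.22 -72.57]
[-0.16850521  0.12557972 -0.06631487]
```

View pics/w7.png

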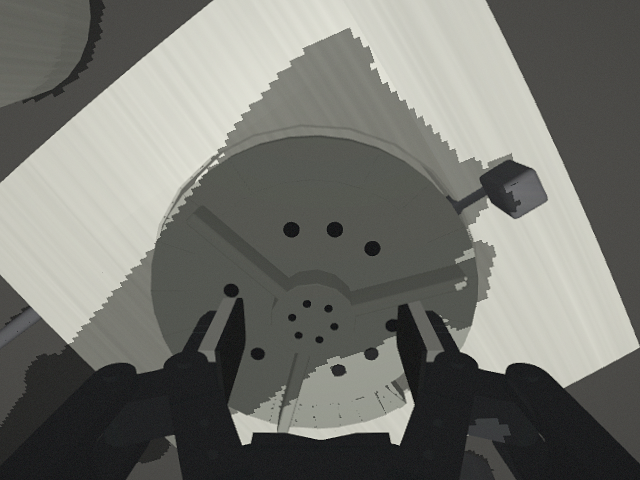

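Request:
{"op": "play_rows", "data": {"linear": [[-1,-2,-1],[0,-2,-1],[0,-1,0],[0,-1,0],[0,-1,0],[0,-1,0],[0,-1,0],[0,0,0]], "delta_rot": [[0,0,-5],[0,0,-5],[0,0,-5],[0,0,-5],[0,0,-5],[0,0,-5],[0,0,-5],[0,0,0]], "grip": [60,60,60,60,60,60,60,60]}}

```text
clock: 7.1
tool_pos: [0.5887, 0.0477, 0.0434]
ee_rot: [0.994, 0.103, -0.008, 0.017]
contact_force: [0.4, -0.1, -0.5]
gripper_width: 0.0601
```

```bash
cat >> h.py <<'E'
def tilt():
    r=R.from_quat(arm.state()["ee_rot"]); d=r.inv().apply([0,0,-1]); print("tilt fix rot", np.degrees(np.cross([0,0,1],d)).round(2))
E
python3 - <<'E'
from h import *
togo([.585,.0515,.044],50);tilt()
print(arm.state()["ft_torque"])
s=optics.snapshot("wrist"); save(s,"w8")
E
```

```text
t 7.1 pos [0.5887 0.0477 0.0434] yaw 11.83 F [ 0.4 -0.1 -0.5] w 0.0601 j [ 0.35  0.68 -0.72  1.6   0.53  1.08 -0.32]
lin [-2.8 -4.4 -0.7] rot [  1.36   1.73 -38.15]
tilt fix rot [ 1.82  1.17 -0.  ]
[0.10044023 0.01701177 0.03445309]
```

View pics/w8.png

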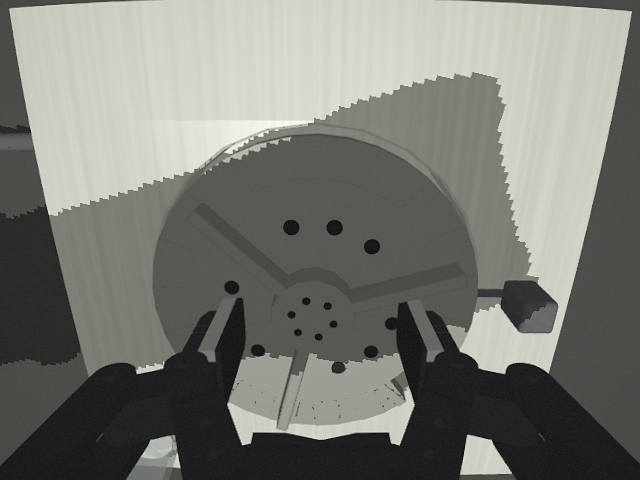

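Request:
{"op": "play_rows", "data": {"linear": [[-1,-2,0],[-1,-2,0],[0,-1,0],[0,-1,0],[0,0,0],[0,0,0],[0,0,0]], "delta_rot": [[0.7,0.5,-5],[0.7,0.5,-5],[0.5,0.3,-5],[0,0,-5],[0,0,-5],[0,0,-5],[0,0,0]], "grip": [60,60,60,60,60,60,60]}}

```text
clock: 7.73
tool_pos: [0.59, 0.0506, 0.0429]
ee_rot: [0.936, 0.352, 0.004, 0.0]
contact_force: [0.9, -0.5, 0.6]
gripper_width: 0.06
```

Run:
```python
from h import *
togo([.585,.0515,.044],50);tilt()
s=optics.snapshot("wrist"); save(s,"w9")
for n in ["notch","hub","pin"]: print(n,[(np.round(world(s,r["position"]),4),r["confidence"]) for r in models.tip_of(s,n)[:1]])
s=optics.snapshot("top"); cv2.imwrite("pics/t9.png",cv2.resize(cv2.cvtColor(s["img"][185:305,260:380],cv2.COLOR_RGB2BGR),(600,600),interpolation=cv2.INTER_CUBIC))
```

```text
t 7.73 pos [0.59   0.0506 0.0429] yaw 41.19 F [ 0.9 -0.5  0.6] w 0.06 j [ 0.44  0.72 -0.85  1.62  0.6   1.07  0.15]
lin [-3.1 -3.9 -1.1] rot [ 0.24 -0.39 -8.81]
tilt fix rot [ 0.21 -0.41  0.  ]
notch [(array([0.6445, 0.0497, 0.0466]), 0.95)]
hub [(array([0.5852, 0.0492, 0.0497]), 0.97)]
pin []
```

View pics/w9.png

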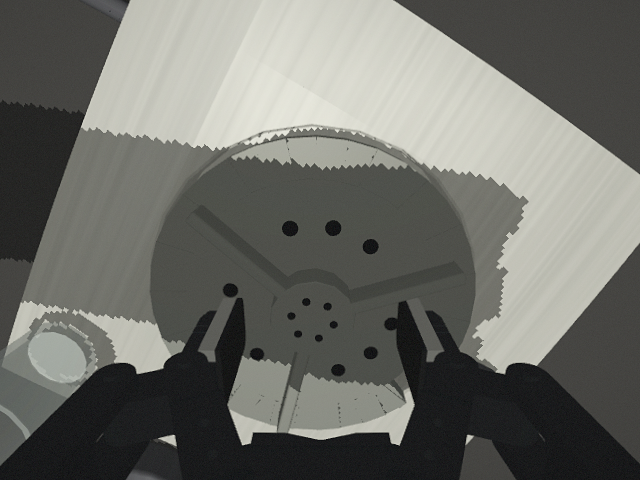

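View pics/t9.png

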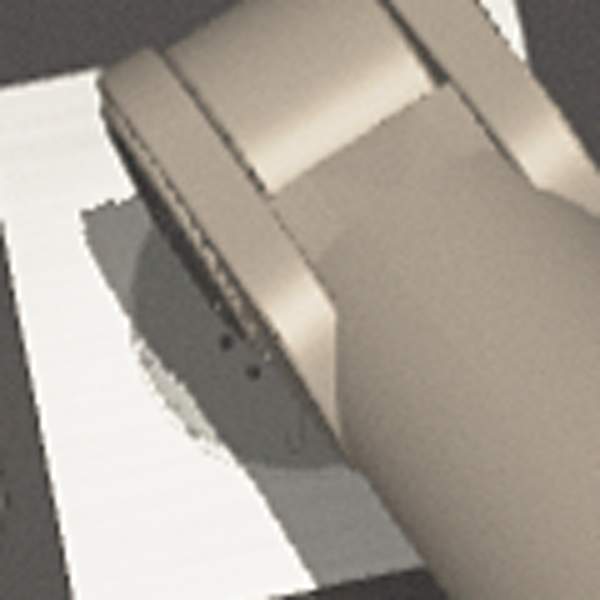

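```bash
cat >> h.py <<'E'
def overlay(s,name,psi,C=(.585,.0515),dz=0,pin=11):
    "psi notch direction in world deg"
    im=cv2.cvtColor(s["img"],cv2.COLOR_RGB2BGR).copy()
    def ln(P,Q,col):
        cv2.polylines(im,[np.array([proj(s,np.array(P)*(1-t)+np.array(Q)*t) for t in np.linspace(0,1,8)]).round().astype(int)],False,col,1)
    def pt(rad,lat,a,z):
        a=np.radians(a); return [C[0]+rad*np.cos(a)-lat*np.sin(a),C[1]+rad*np.sin(a)+lat*np.cos(a),z]
    for k in (60,180,300):
        for l in (-.0025,.0025): ln(pt(.016,l,psi+k,.056-dz),pt(.058,l,psi+k,.056-dz),(0,0,255))
    for a,b in [((.065,-.008),(.050,-.008)),((.05,-.008),(.05,.008)),((.05,.008),(.065,.008))]: ln(pt(*a,psi,.044-dz),pt(*b,psi,.044-dz),(0,255,0))
    c=[pt(.065,0,a,.044-dz) for a in range(0,361,10)]
    for p,q in zip(c,c[1:]): ln(p,q,(255,0,0))
    for l in (-.0045,.0045): ln(pt(.049,l,pin,.034),pt(.079,l,pin,.034),(0,255,255))
    for a,b in [((.079,-.007),(.093,-.007)),((.093,-.007),(.093,.007)),((.093,.007),(.079,.007)),((.079,.007),(.079,-.007))]: ln(pt(*a,pin,.055),pt(*b,pin,.055),(0,255,255))
    cv2.imwrite("pics/"+name+".png",im)
E
python3 - <<'E'
from h import *
togo([.585,.0515,.044],50);tilt()
s=optics.snapshot("wrist")
for (u,v) in [(202,211),(462,266),(285,430)]:
    P=deproj(s,u,v,z=.056); d=P-np.array([.585,.0515,.056]); print(P.round(4),np.hypot(*d[:2]).round(4),np.degrees(np.arctan2(d[1],d[0])).round(1))
overlay(s,"o9",0)
E
```

```text
t 7.98 pos [0.5897 0.0508 0.0431] yaw 41.22 F [ 0.9 -0.7 -1.4] w 0.0602 j [ 0.44  0.72 -0.85  1.62  0.6   1.07  0.15]
lin [-3.1 -3.6 -0.9] rot [ 0.27 -0.36 -8.78]
tilt fix rot [ 0.24 -0.38  0.  ]
[0.5301 0.059  0.056 ] 0.0554 172.2
[0.6115 0.1031 0.056 ] 0.058 62.8
[0.6115 0.0041 0.056 ] 0.0543 -60.8
```

View pics/o9.png

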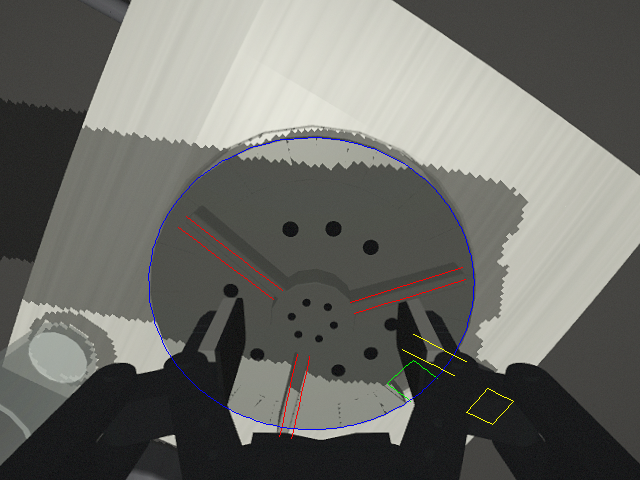

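Request:
{"op": "play_rows", "data": {"linear": [[-1,-1,0],[-1,-1,0],[0,-1,0],[0,0,0],[0,0,0]], "delta_rot": [[0,0,-4],[0,0,-4],[0,0,-3],[0,0,0],[0,0,0]], "grip": [60,60,60,60,60]}}

```text
clock: 8.45
tool_pos: [0.5887, 0.0517, 0.0437]
ee_rot: [0.898, 0.441, 0.006, 0.003]
contact_force: [-0.2, 0.1, 0.4]
gripper_width: 0.0598
```

Run:
```python
from h import *
togo([.585,.0515,.044],52);tilt()
s=optics.snapshot("wrist"); overlay(s,"o10",9)
for n in ["notch","hub","pin"]: print(n,[(np.round(world(s,r["position"]),4),r["confidence"]) for r in models.tip_of(s,n)[:1]])
```

```text
t 8.45 pos [0.5887 0.0517 0.0437] yaw 52.31 F [-0.2  0.1  0.4] w 0.0598 j [ 0.47  0.73 -0.89  1.62  0.64  1.08  0.31]
lin [-2.5 -2.8 -0.3] rot [ 0.6  -0.53  0.31]
tilt fix rot [ 0.6  -0.53  0.  ]
notch [(array([0.6431, 0.0603, 0.0468]), 0.89)]
hub [(array([0.5857, 0.0503, 0.0528]), 0.58)]
pin [(array([0.6392, 0.0648, 0.0311]), 0.94)]
```

View pics/o10.png

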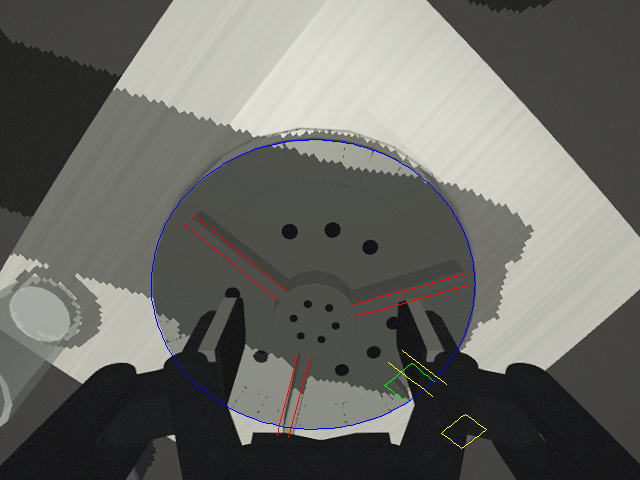

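Request:
{"op": "play_rows", "data": {"linear": [[0,0,0],[0,0,-10],[0,0,-30],[0,0,-35],[0,0,-35],[0,0,-20],[0,0,0],[0,0,0],[0,0,0]], "delta_rot": [[0,0,3],[0,0,0],[0,0,0],[0,0,5],[0,0,5],[0,0,5],[0,0,5],[0,0,0],[0,0,0]], "grip": [60,60,60,60,60,60,60,60,60]}}

```text
clock: 9.4
tool_pos: [0.5841, 0.0554, 0.1839]
ee_rot: [0.968, 0.25, 0.006, -0.001]
contact_force: [0.8, 0.3, 0.7]
gripper_width: 0.0602
```

Run:
```python
from h import *
togo([.585,.0515,.1],49);tilt()
s=optics.snapshot("wrist"); save(s,"w11"); overlay(s,"o11",9)
for n in ["notch","hub","pin"]: print(n,[(np.round(world(s,r["position"]),4),r["confidence"]) for r in models.tip_of(s,n)[:1]])
```

```text
t 9.4 pos [0.5841 0.0554 0.1839] yaw 28.99 F [0.8 0.3 0.7] w 0.0602 j [ 0.46  0.56 -0.89  1.47  0.44  1.31  0.04]
lin [-2.   3.7 83.9] rot [  0.2   -0.61 -20.02]
tilt fix rot [ 0.09 -0.63  0.  ]
notch [(array([0.643 , 0.0612, 0.0457]), 0.56)]
hub [(array([0.585 , 0.0521, 0.0512]), 0.83)]
pin [(array([0.6399, 0.0607, 0.0295]), 0.9)]
```

View pics/w11.png

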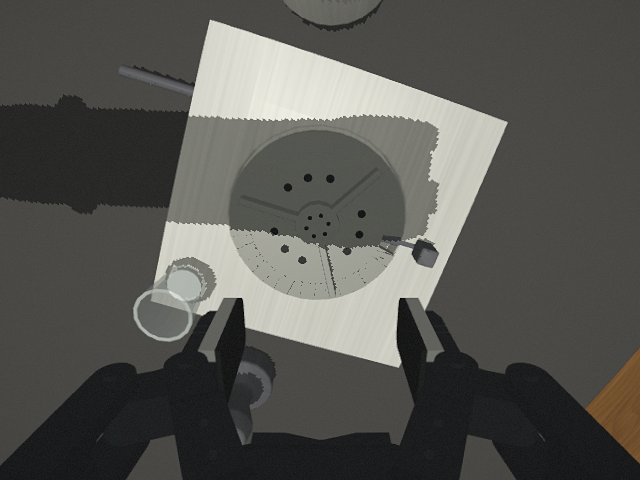

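View pics/o11.png

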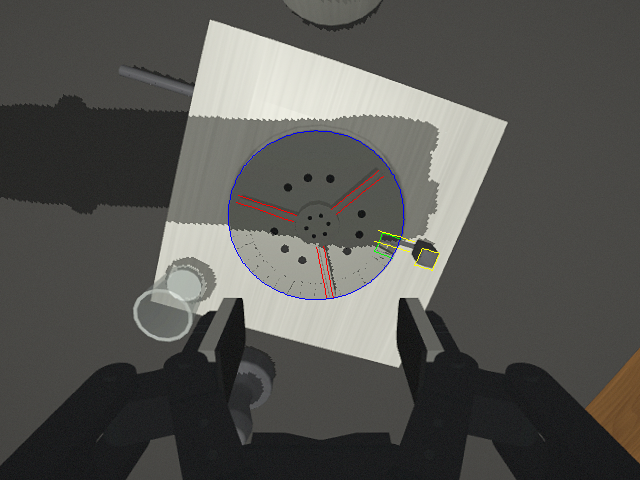

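Run:
```python
import cv2
a=cv2.imread("pics/w11.png")[200:290,350:450]; b=cv2.imread("pics/o11.png")[200:290,350:450]
import numpy as np
a=cv2.convertScaleAbs(a,alpha=1.5,beta=20)
cv2.imwrite("pics/z11.png",cv2.resize(np.hstack([a,b]),None,fx=4,fy=4,interpolation=cv2.INTER_CUBIC))
```

```text
(no output)
```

View pics/z11.png

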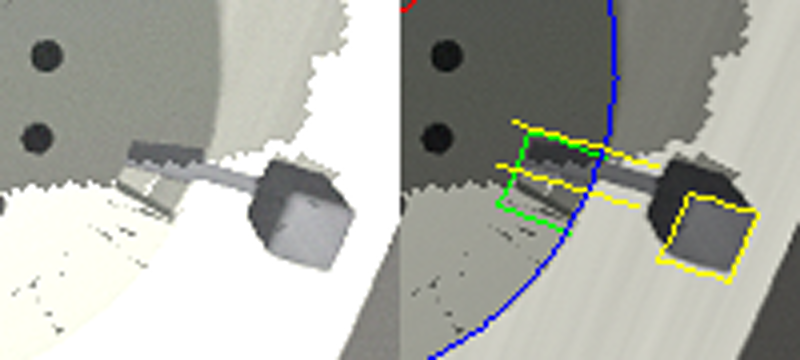

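```bash
cat >> h.py <<'E'
from scipy.optimize import least_squares
def holes(s,z=.044,C=(.585,.0515),box=None):
    g=cv2.cvtColor(s["img"],cv2.COLOR_RGB2GRAY).astype(np.float32)
    bg=cv2.medianBlur(g.astype(np.uint8),15).astype(np.float32)
    m=((bg-g)>0.3*bg).astype(np.uint8)
    n,l,st,ce=cv2.connectedComponentsWithStats(m)
    out=[]
    for i in range(1,n):
        P=deproj(s,*ce[i],z=z); d=P[:2]-np.array(C); r=np.hypot(*d)
        if .022<r<.048 and st[i][4]>8 and .5<st[i][2]/st[i][3]<2 and st[i][4]>.6*st[i][2]*st[i][3]:
            out.append((ce[i].round(1).tolist(),st[i][4],round(r*1000,1),np.degrees(np.arctan2(d[1],d[0])).round(1),P[:2]))
    return out
E
python3 - <<'E'
from h import *
s=optics.snapshot("wrist")
H=holes(s)
for h in H: print(h[:4])
P=np.array([h[4] for h in H])
# post
E
```

```text
([309.9, 178.2], np.int32(59), np.float64(32.5), np.float64(129.3))
([332.6, 179.0], np.int32(58), np.float64(33.0), np.float64(101.0))
([289.7, 187.7], np.int32(54), np.float64(32.4), np.float64(157.8))
([364.0, 214.5], np.int32(56), np.float64(33.7), np.float64(37.8))
([275.9, 232.3], np.int32(59), np.float64(32.4), np.float64(-136.4))
([361.6, 235.3], np.int32(53), np.float64(33.9), np.float64(10.3))
([286.8, 249.8], np.int32(56), np.float64(32.4), np.float64(-108.2))
([349.4, 252.4], np.int32(50), np.float64(33.7), np.float64(-17.3))
([304.3, 261.1], np.int32(50), np.float64(33.0), np.float64(-80.0))
```

Run:
```python
from h import *
s=optics.snapshot("wrist"); H=holes(s); P=np.array([h[4] for h in H])
A=np.c_[2*P,np.ones(len(P))]; c=np.linalg.lstsq(A,(P**2).sum(1),rcond=None)[0][:2]; print("centre",c)
d=P-c; a=np.degrees(np.arctan2(d[:,1],d[:,0])); 
print("psi", np.degrees(np.angle(np.mean(np.exp(1j*np.radians(a*3)))))/3, "(mod 120; +-28 side holes symmetric)")
for u,v in [(428,258),(427.5,257)]:
    q=deproj(s,u,v,z=.055)[:2]-c; print("post",np.hypot(*q),np.degrees(np.arctan2(q[1],q[0])))
for u,v in [(412,246),(395,242.5)]:
    q=deproj(s,u,v,z=.034)[:2]-c; print("pin",np.hypot(*q),np.degrees(np.arctan2(q[1],q[0])))
# tray edges: fit
g=cv2.cvtColor(s["img"],cv2.COLOR_RGB2GRAY)
for e in [((507,122),(400,367)),((209,20),(507,122)),((209,20),(157,275))]:
    p,q=[deproj(s,*x,z=.034) for x in e]; v=q-p; print("edge",np.linalg.norm(v),np.degrees(np.arctan2(v[1],v[0]))%90)
```

```text
centre [0.58578768 0.05169279]
psi 10.44787261584488 (mod 120; +-28 side holes symmetric)
post 0.08285648962247012 11.675749411650822
post 0.08220691386337199 12.110281791258092
pin 0.07552749932351654 11.240585938002464
pin 0.0617906113579735 10.051314493962119
edge 0.21685704906388756 11.607427167507154
edge 0.21794210759289004 11.328109363521481
edge 0.19291794700848164 11.712172151707207
```

Request:
{"op": "play_rows", "data": {"linear": [[-1,2,25],[0,1,25],[0,0,25],[0,0,20],[0,0,12],[0,0,0],[0,0,0]], "delta_rot": [[0,-0.6,0],[0,0,0],[0,0,0],[0,0,0],[0,0,0],[0,0,0],[0,0,0]], "grip": [0,0,0,0,0,0,0]}}

```text
clock: 10.28
tool_pos: [0.583, 0.0508, 0.0674]
ee_rot: [0.968, 0.25, -0.004, -0.001]
contact_force: [0.2, 0.3, 0.0]
gripper_width: 0.0003
```

Run:
```python
from h import *
togo([.5855,.0516,.056],29);tilt()
```

```text
t 10.28 pos [0.583  0.0508 0.0674] yaw 29.0 F [0.2 0.3 0. ] w 0.0003 j [ 0.43  0.68 -0.83  1.6   0.53  1.12 -0.02]
lin [ 2.7  0.5 11.3] rot [-0.21  0.38 -0.01]
tilt fix rot [-0.21  0.38  0.  ]
```

Request:
{"op": "play_rows", "data": {"linear": [[2,0,4],[1,0,4],[0,0,3],[0,0,3],[0,0,4],[0,0,4]], "delta_rot": [[-0.2,0.4,0],[0,0,0],[0,0,0],[0,0,0],[0,0,0],[0,0,0]], "grip": [0,0,0,0,0,0]}}

```text
clock: 10.78
tool_pos: [0.589, 0.0533, 0.0505]
ee_rot: [0.968, 0.25, 0.004, 0.001]
contact_force: [-3.3, -1.0, 7.4]
gripper_width: -0.0002
```

Run:
```python
from h import *
togo([.5855,.0516,.046],29);tilt()
```

```text
t 10.78 pos [0.589  0.0533 0.0505] yaw 28.97 F [-3.3 -1.   7.4] w -0.0002 j [ 0.42  0.69 -0.81  1.61  0.56  1.07 -0.04]
lin [-3.9 -0.2  4.5] rot [ 0.23 -0.43 -0.03]
tilt fix rot [ 0.23 -0.43  0.  ]
```

Going down past the 1.5 mm stop, so the notch is over the pin. Continue pressing.

Request:
{"op": "play_rows", "data": {"linear": [[-2,0,4],[-1,0,4],[-1,0,5],[0,0,5],[0,0,5],[0,0,5]], "delta_rot": [[0.2,-0.4,0],[0,0,0],[0,0,0],[0,0,0],[0,0,0],[0,0,0]], "grip": [0,0,0,0,0,0]}}

```text
clock: 11.28
tool_pos: [0.5892, 0.0535, 0.0457]
ee_rot: [0.968, 0.25, 0.004, 0.006]
contact_force: [-9.8, -2.3, 24.8]
gripper_width: 0.0003
```

Run:
```python
from h import *
togo([.5855,.0516,.046],29);tilt()
```

```text
t 11.28 pos [0.5892 0.0535 0.0457] yaw 28.94 F [-9.8 -2.3 24.8] w 0.0003 j [ 0.41  0.7  -0.8   1.62  0.57  1.06 -0.06]
lin [-4.2 -0.2 -0.3] rot [ 0.82 -0.3  -0.06]
tilt fix rot [ 0.82 -0.3   0.  ]
```

Request:
{"op": "play_rows", "data": {"linear": [[0,0,-3],[0,0,-10],[0,0,-25],[0,0,-35],[0,0,-35],[0,0,-20],[0,0,0],[0,0,0]], "delta_rot": [[0,0,0],[0,0,0],[0,0,0],[0,0,0],[0,0,0],[0,0,0],[0,0,0],[0,0,0]], "grip": [0,0,0,0,0,0,0,0]}}

```text
clock: 11.95
tool_pos: [0.589, 0.0563, 0.1847]
ee_rot: [0.968, 0.251, 0.008, 0.007]
contact_force: [-0.0, 0.7, -1.1]
gripper_width: 0.0
```

Run:
```python
from h import *
togo([.5855,.0516,.046],29);tilt()
s=optics.snapshot("wrist"); save(s,"w12"); overlay(s,"o12",11,dz=.010)
H=holes(s,z=.034); P=np.array([h[4] for h in H]); print(len(H),[h[2:4] for h in H])
for n in ["notch","hub","pin","glass","pitcher","tamper"]: print(n,[(np.round(world(s,r["position"]),4),r["confidence"]) for r in models.tip_of(s,n)[:1]])
# depth points of hub / disc / tray
for nm,(x,y,z) in dict(hub=(.585,.0515,.046),disc=(.585-.05,.0515+.012,.034),disc2=(.56,.09,.034),tray=(.585+.02,.0515+.09,.034)).items():
    u,v=proj(s,[x,y,z]).round().astype(int); dd=np.median(s["depth"][v-2:v+3,u-2:u+3]); print(nm,(u,v),deproj(s,u,v,depth=dd).round(4))
```

```text
t 11.95 pos [0.589  0.0563 0.1847] yaw 29.05 F [-0.   0.7 -1.1] w 0.0 j [ 0.45  0.56 -0.89  1.46  0.45  1.32  0.03]
lin [ -6.9   0.  138.6] rot [ 0.98 -0.67  0.04]
tilt fix rot [ 0.98 -0.67  0.  ]
8 [(np.float64(32.7), np.float64(129.4)), (np.float64(33.0), np.float64(101.2)), (np.float64(32.5), np.float64(157.8)), (np.float64(33.7), np.float64(38.1)), (np.float64(33.8), np.float64(10.8)), (np.float64(32.8), np.float64(-108.8)), (np.float64(33.8), np.float64(-16.9)), (np.float64(32.6), np.float64(-80.4))]
notch [(array([0.6443, 0.0618, 0.0346]), 0.56)]
hub [(array([0.5861, 0.0496, 0.0418]), 0.88)]
pin [(array([0.6414, 0.0613, 0.0303]), 0.55)]
glass [(array([ 0.5159, -0.0532,  0.0302]), 0.79)]
pitcher []
tamper [(array([ 6.100e-01, -1.321e-01,  2.000e-04]), 0.97)]
hub (np.int64(309), np.int64(216)) [0.5849 0.0513 0.0455]
disc (np.int64(257), np.int64(166)) [0.5347 0.0633 0.0331]
disc2 (np.int64(305), np.int64(151)) [0.5603 0.09   0.0342]
tray (np.int64(395), np.int64(118)) [0.6052 0.1416 0.0336]
```

View pics/w12.png

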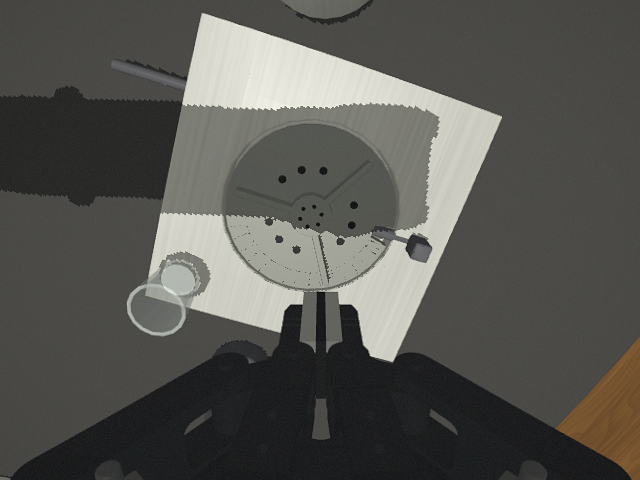

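Depth readings put the hub top at 45.5 mm, and the disc at 33–34 mm is level with the tray. The notch at about (382,235) lies on the pin, the glass stands at (170,290), and the hand is about 140 mm clear. I'm handing in.

Run:
```python
from h import *
print(order.job_done())
```

```text
the job is handed in; nothing more can be done
None
```

The grate is turned to the pin and pressed fully home. The hand was about 140 mm above it, touching nothing, when I handed in at about 12 s on the robot's clock.

I turned it counter-clockwise by about 124 degrees, with one fingertip pushing a rib and the fingers held open around the hub. I then shut the fingers and pressed the hub until it stopped hard, at about 25 N.

My last checks showed:
- **Seated:** depth readings put the hub top at 45.5 mm (46 expected). The disc is at 33 to 34 mm and the tray at 33.6 mm.
- **Notch on the pin:** before pressing, the hole pattern put the notch within about 1 degree of the pin, which is about 1 mm. It also went down past the 1.5 mm stop.
- **Glass and tamper:** the network put the glass within 4 mm of where it started. It put the tamper about 8 mm off, which I take as network error because the hand never came near it.
- **Pitcher:** the network did not find it in the last picture, where only its edge showed. I did not check its position, but the hand never came near it.

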